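# Find the hidden cross-bar under the riser board, set the transformer on it

## Robot

A 6-joint arm with a two-finger parallel gripper is mounted at the origin on the work surface. World frame = base frame: x ahead of the robot, y to its left, z up, the work surface at z = 0. Lengths are in m, angles in rad, forces in N, time in s.
With the tool pointing down it reaches from about 0.325 to 0.9 m from the base axis. Payload 6.1 kg.
Tool frame: the origin (TCP) lies on the centre line of the jaws, within the pads' length; the fingertips stand ahead of it and the grasp point (between the pads) lies 11 mm behind it (robot.tip_reach is the z of the fingertips in the tool frame, in m); z points along the fingers, y is the direction in which the jaws open and shut (so a half turn about z gives the same grasp; the last joint's range is limited). The gripper opens to 85 mm and grips with 20 to 120 N. Pads are 22 mm wide; open, the fingers measure 114 mm over their backs; the gripper's body (76 mm by 85 mm) begins 54 mm behind the grasp point. The pads swing forward as they close: fully open they stand 13 mm farther back than shut.
Start: joints at [1.222, 0.22, 1.526, -0, 1.395, -0.126], TCP at [0.138, 0.61, 0.205] pointing down, gripper open.
Joint ranges: [-2.98, 2.98], [-0.91, 2.08], [0.09, 2.57], [-1.24, 4.39], [0.2, 2.65], [-2.68, 2.68]. Speed limits (rad/s): [2.57, 2.57, 3.01, 3.14, 3.14, 3.14].

## Interface

Orientations are given as [roll, pitch, yaw] about the fixed x, y, z axes, in that order (R = Rz(yaw) Ry(pitch) Rx(roll)).
In Python, from workcell import sensors, imaging, robot gives the robot as it stands.
- The arm moves only by the tool carry_out, never from a script. Its argument "series" is a list of rows, each a list of 3 entries, a list of its own where there are three numbers: the shift along the world's x, y, z in m, then the turn about the world's z in degrees, then the finger opening in m, from 0 to 0.0854. In form: [[[x, y, z], twist, fingers], ...]. A call has exactly 8 rows; each row is the pose to reach, as a shift and turn from the pose commanded when the call began; what a row does not reach only later rows make up. A row lasts 1/10 s, in which the tool goes at most 50 mm and 8.59 degrees, less where a joint would pass 70% of its speed; a pose out of reach is approached as far as the arm can. A call with a gripper value outside its range is refused whole. The fingers move at their own pace and stop on an object; "grip_force" is the grip in N (left out, the last holds). Time passes only in rows, so rows that repeat a pose let the fingers close, or fill a call up. It gives the time, the measured TCP pose, the force and the opening at its end, in the units of the state.
- sensors.read_state(): the state, without advancing time (a new reading comes with each control period).
- imaging.get_image(name): name is "scene" or "top" or "wrist"; returns a dict with "frame" (400x640x3 uint8, red, green, blue), "vfov" (degrees; the focal length in pixels is half the picture's height over the tangent of half this angle, whatever the lens; pixels are square), "cx", "cy" (the principal point, pixels), "dist" ([k1, k2, p1, p2, k3] as OpenCV has them; the pictures are not rectified), "T" (4x4, takes a point from camera to world coordinates). Camera axes: x right, y up, looking along -z (the intrinsics and any distortion apply to the point x, -y, -z); pixel columns grow to the right and rows downward; lengths in m; the calibration is good to about 2 mm. A picture is of the moment at which its call begins. There is no depth.
- robot.hand_in(): hands the job in, once; it reports no verdict.
Trained networks look in the newest picture that a camera, given by its name, has taken for a name from the list of things; names that differ only in an ending like _2 or _b are one class to them, and where a whole thing is asked for, a point or a joint stands for the part that bears it (a point fixed in the world has none). Each returns a list of dicts, best first, with "conf" (0 to 1); they miss things now and then, are a little off and sometimes report something else, mostly with a low value. They report only what shows in the picture. A call takes as long as a camera call. They do not tell look-alikes from the thing itself.
- imaging.outline_of(name, camera): "region" (400x640 bool, what is visible of it) and "bbox" ([left, top, width, height] in pixels, round what is visible of it).
The state is a dict: "clock": time; "joint_pos": joint angles; "joint_velocities": joint speeds; "effort": joint torques, N m; "position": TCP position; "eef_rot": TCP orientation; "ft_force": force on the tool from outside, world axes, zero at the start; "moment": the same for the moment, N m; "gripper_width": opening from 0.0 (shut) to 1.0 (fully open).
Only numpy, scipy, OpenCV 4.12 (cv2) and the standard library are available. Lean on these libraries where they do the work, as an engineer would, in place of code of your own. Each camera call takes 0.05 s, during which the arm holds its last target.

## Task

The low yellow riser on the bench has a thin, springy board for a top, held up by one cross-bar that cannot be seen. With the empty gripper press gently along the board (never harder than 30 N) until you feel where it turns stiff, then pick up the large transformer and set it gently on the board, upright and centred over the cross-bar, clear of the frame, so that the board does not sag under it, and let go. Never let the transformer sink the board elsewhere, and leave the other things where they are.

Things in the scene. Friction and masses are not known exactly. Their poses are not given: they have to be found in the camera images.
- deck: Bench riser, fixed: yellow angle-steel frame 220 mm (its x) by 280 mm (its y), 60 mm high, rims 10 mm wide, with a plain brown board 200 x 260 mm inside them, level with the rims. Origin: centre of its underside, on the bench; z up. Heatsink and relay stand on the board near its far edge, at deck x 50 to 95 mm; the board in front of them is bare.
- board_centre (a point): Middle of the board's top face, axes as the deck's. A hidden bar, 24 mm wide in y, runs under the board parallel to deck x over its whole depth; its middle lies at an unknown deck y, from -75 to +75 mm. Away from the bar a 30 mm wide gripper tip sinks 1 to 1.5 mm per N of push, at most 12 mm; over the bar the board hardly gives (about 1 mm at 6 N). The transformer alone sinks the soft board 4 to 6 mm.
- transformer_centre (a point): Centre (half-way up, 28 mm above its underside) of the large mains transformer, 640 to 900 g, steel core with a paper-wrapped coil: 70 mm long (its x), 46 mm wide over the coil (its y), 56 mm high (z up). The flat sides of the coil, 36 mm long in x, 46 mm apart in y, 10 to 47 mm above its underside, are the place to grip.
- small_transformer: Bystander: small transformer 44 x 30 x 36 mm, loose on the bench. Origin: centre of its underside.
- heatsink: Bystander: finned aluminium heatsink 36 x 70 x 26 mm, loose on the riser's board near its far edge. Origin: centre of its underside.
- relay: Bystander: clear relay 30 x 36 x 28 mm, loose on the riser's board near its far edge. Origin: centre of its underside.
- circuit_board: Bystander: green circuit board with white connectors, 110 x 75 x 26 mm, loose on the bench. Origin: centre of its underside.
- capacitor: Bystander: capacitor can, 35 mm across, 54 mm high, standing on the bench. Origin: centre of its underside.
- carton: Bystander: small carton 75 x 50 x 35 mm, loose on the bench. Origin: centre of its underside.
- screwdriver: Bystander: screwdriver lying on the bench.
Mind the look-alikes: they are no part of the job. What is shaped like the part that bears transformer_centre but turquoise is not meant.

How it is judged:
On the way, in this order (a step that is already met when the one before it is completed fails the run):
1. the bare gripper presses on the board while the transformer still stands where it was (contact force between the fingers and deck above 1 N and distance of transformer_centre from where it was at the start of the episode below 0.01 m), for 0.1 s.
2. the transformer is lifted from the bench (height (world z) of transformer_centre above 0.05 m), for 0.1 s.
At the end, for the whole second after the job is handed in: The large transformer stands released and still on the board, upright within 0.04 rad, clear of the frame (its centre within 65 mm of the deck's middle in deck x and 95 mm in deck y), and the board has sunk less than 2 mm under it (z of transformer_centre in the frame of deck between 0.086 and 0.091 m and x of transformer_centre in the frame of deck between -0.065 and 0.065 m and y of transformer_centre in the frame of deck between -0.095 and 0.095 m and angle between transformer_centre's own z axis and vertical below 0.04 rad and linear speed of transformer below 0.01 m/s); the robot touches nothing.
It fails at once if the gripper presses on the riser with more than 30 N (contact force between the fingers and deck above 30 N).
It fails at once if the transformer is dropped or pressed on the riser with more than 50 N (contact force between transformer and deck above 50 N).
It fails at once if the transformer sinks the board by 3.5 mm or more (contact force between transformer and deck above 1 N and z of transformer_centre in the frame of deck below 0.0845 m).
It fails at once if a bystander is shifted by more than 25 mm (distance of any of small_transformer, heatsink, relay, circuit_board, capacitor, carton, screwdriver from where it was at the start of the episode above 0.025 m).
It also fails if it takes over 72 s, if anything falls off the work surface, if the arm or the gripper's body presses on something with over 40 N, if the wrist force passes 120 N, or if a joint passes its speed limit or range.

## Working session

There is one attempt and no reset: what is moved stays moved. The work goes in short steps, Python scripts to look and compute and a tool call to move; the robot and the scene stay as the last step left them, time stands still between calls to the robot, and variables do not carry over. Pictures are saved under pics/ and viewed, and the job is handed in when it is done.

Besides the shell and the picture viewer there is one more tool, called after "Call:" as a command line: name --argument value ..., lists and objects as JSON in quotes. carry_out: Moves the arm, as the interface text tells. Its arguments: {"type":"object","properties":{"series":{"type":"array"},"grip_force":{"type":"number"}},"required":["series"]}

```bash
mkdir -p pics; ls
python3 - <<'E'
from workcell import sensors, imaging, robot
import cv2,numpy as np
print(sensors.read_state()); print(robot.tip_reach)
for n in ("scene","top","wrist"):
    d=imaging.get_image(n); cv2.imwrite(f"pics/{n}0.png",d["frame"][:,:,::-1]); print(n,d["vfov"],d["cx"],d["cy"],d["dist"]); print(np.round(d["T"],4).tolist())
E
```

```text
pics
{'clock': 0.0, 'joint_pos': array([ 1.22190083e+00,  2.21250345e-01,  1.52758735e+00,  2.14455939e-06,
        1.39468332e+00, -1.26136768e-01]), 'joint_velocities': array([ 0.00177942,  0.00133435, -0.00049951, -0.00048066,  0.00027478,
        0.00034738]), 'effort': array([-8.47602441e-04, -4.96890378e+01, -3.89400887e+01, -2.82822411e-04,
        1.10051158e-02, -1.25900826e-05]), 'position': array([0.13788077, 0.60894606, 0.20419685]), 'eef_rot': array([-3.13967988e+00, -2.44686189e-04,  2.91883332e+00]), 'ft_force': array([-0.58573976,  0.54629015, -0.61687922]), 'moment': array([-0.00360576, -0.00085527,  0.01854059]), 'gripper_width': 1.0027761055528561}
0.008
scene 50.18249477515628 318.52658186531426 199.05352721430265 [0.00625231 0.         0.         0.         0.        ]
[[0.5119, -0.7111, 0.482, 1.0476], [0.859, 0.4254, -0.2847, -0.1732], [-0.0026, 0.5598, 0.8286, 0.8621], [0.0, 0.0, 0.0, 1.0]]
top 50.26038241157897 318.82561825867776 205.9785961309996 [-0.11694313  0.          0.          0.          0.        ]
[[0.0285, 0.9979, -0.0575, 0.5021], [-0.9995, 0.0279, -0.0117, 0.0799], [-0.0101, 0.0578, 0.9983, 1.027], [0.0, 0.0, 0.0, 1.0]]
wrist 63.823928238638594 318.9767475370538 203.17777522237648 [0.00848413 0.         0.         0.         0.        ]
[[0.2215, -0.9372, -0.2694, 0.0692], [0.9752, 0.2122, 0.0637, 0.625], [-0.0026, -0.2768, 0.9609, 0.3731], [0.0, 0.0, 0.0, 1.0]]
```

View pics/scene0.png

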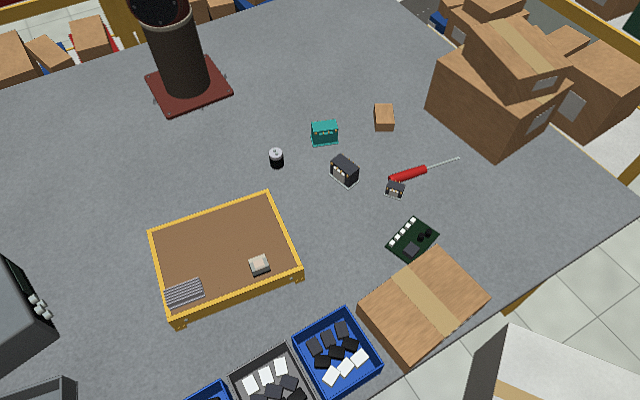

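View pics/top0.png

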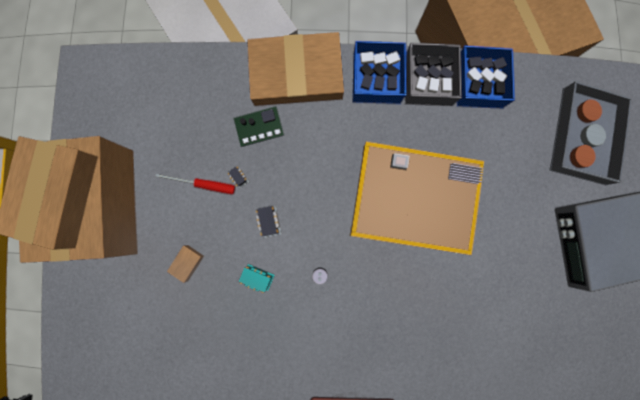

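```bash
cat > h.py <<'E'
from workcell import sensors, imaging, robot
import cv2,numpy as np
def K(d):
    f=200/np.tan(np.radians(d["vfov"]/2)); return np.array([[f,0,d["cx"]],[0,f,d["cy"]],[0,0,1]])
def ray(d,p):
    u=cv2.undistortPoints(np.array([[p]],float),K(d),np.array(d["dist"],float))[0,0]
    T=d["T"]; return T[:3,3],T[:3,:3]@np.array([u[0],-u[1],-1])
def onz(d,p,z):
    o,r=ray(d,p); return (o+r*(z-o[2])/r[2])[:2]
def proj(d,P):
    T=d["T"]; c=(np.atleast_2d(P)-T[:3,3])@T[:3,:3]; c=c*[1,-1,-1]
    return cv2.projectPoints(c.reshape(-1,1,3),np.zeros(3),np.zeros(3),K(d),np.array(d["dist"],float))[0][:,0]
def rect(reg,d,z):
    c=max(cv2.findContours(reg.astype(np.uint8),0,1)[0],key=cv2.contourArea)[:,0]
    w=np.array([onz(d,p,z) for p in c]); (x,y),s,a=cv2.minAreaRect((w*1000).astype(np.float32)); return x/1000,y/1000,s,a
E
python3 - <<'E'
from h import *
d=imaging.get_image("top")
for n,z in (("deck",.06),("transformer_centre",.05),("heatsink",.08),("relay",.08),("small_transformer",.03),("carton",.035),("capacitor",.054),("circuit_board",.02),("screwdriver",.02)):
  for o in imaging.outline_of(n,"top")[:3]: print(n,round(o["conf"],2),o["bbox"],rect(o["region"],d,z))
E
```

```text
deck 0.65 [348.0, 143.6, 138.4, 110.9] (0.5838646240234375, -0.13471253967285157, (283.25140380859375, 220.90647888183594), 82.28697967529297)
deck 0.19 [227.0, 169.4, 21.6, 16.2] (0.6198471069335938, 0.279105712890625, (46.76188659667969, 30.590009689331055), 35.99509048461914)
transformer_centre 0.58 [255.8, 205.9, 25.0, 29.2] (0.5215258178710938, 0.20829165649414064, (67.3927993774414, 48.84123992919922), 13.410019874572754)
heatsink 0.58 [445.1, 160.2, 36.9, 23.2] (0.6402784423828125, -0.23639593505859374, (74.27372741699219, 38.91673278808594), 83.13607025146484)
relay 0.75 [390.9, 154.3, 19.8, 17.7] (0.661936279296875, -0.08776078796386719, (40.78563690185547, 35.94587326049805), 82.32027435302734)
small_transformer 0.77 [227.1, 168.9, 25.1, 18.4] (0.6226043701171875, 0.28543753051757814, (49.44780731201172, 31.537614822387695), 35.817420959472656)
carton 0.57 [169.0, 245.4, 33.9, 37.6] (0.4154476318359375, 0.4029317626953125, (59.29475021362305, 80.1566162109375), 59.565032958984375)
capacitor 0.63 [312.5, 267.7, 17.2, 16.9] (0.40189376831054685, 0.08509468078613282, (33.75217819213867, 36.60479736328125), 73.19039154052734)
circuit_board 0.55 [232.5, 107.2, 50.5, 39.8] (0.7490348510742187, 0.24270872497558593, (77.03438568115234, 108.82426452636719), 16.86925506591797)
screwdriver 0.6 [177.8, 177.8, 57.1, 15.8] (0.6010674438476562, 0.34418243408203125, (100.32807922363281, 25.391441345214844), 80.2260971069336)
```

Top picture: the dark transformer is at about (268,221), with its turquoise look-alike at (257,278). The deck corners are near (367,143), (484,161), (471,253) and (353,236). The outlines put the deck at (0.584, -0.135) with yaw -7.7°, and the transformer at (0.5215, 0.208) with yaw about 13.4°. I'll move over the board next.

Call:
carry_out --series '[[[0.027,-0.041,0],5,0],[[0.054,-0.082,0],5,0],[[0.081,-0.123,0],5,0],[[0.108,-0.164,0],5,0],[[0.135,-0.205,0],5,0],[[0.162,-0.246,0],5,0],[[0.189,-0.287,0],5,0],[[0.216,-0.328,0],5,0]]' --grip_force 40

```text
clock: 1.45
position: [0.3549, 0.2799, 0.2058]
eef_rot: [3.141, 0.001, 3.006]
ft_force: [0.5, -0.9, 0.0]
gripper_width: -0.004
```

Call:
carry_out --series '[[[0.027,-0.041,0],0,0],[[0.054,-0.082,0],0,0],[[0.081,-0.123,0],0,0],[[0.108,-0.164,0],0,0],[[0.135,-0.205,0],0,0],[[0.162,-0.246,-0.03],0,0],[[0.19,-0.291,-0.07],0,0],[[0.22,-0.339,-0.105],0,0]]'

```text
clock: 2.25
position: [0.557, -0.0304, 0.1216]
eef_rot: [3.141, 0.001, 3.006]
ft_force: [-0.0, -0.0, 0.0]
gripper_width: -0.003
```

Call:
carry_out --series '[[[0,0,0],0,0],[[0,0,-0.01],0,0],[[0,0,-0.02],0,0],[[0,0,-0.028],0,0],[[0,0,-0.031],0,0],[[0,0,-0.033],0,0],[[0,0,-0.033],0,0],[[0,0,-0.033],0,0]]'

```text
clock: 3.05
position: [0.5565, -0.0286, 0.0899]
eef_rot: [-3.142, 0.001, 3.006]
ft_force: [0.6, -0.6, -0.1]
gripper_width: -0.001
```

Call:
carry_out --series '[[[0.008,-0.014,0],0,0],[[0.018,-0.029,0],0,0],[[0.018,-0.029,-0.01],0,0],[[0.018,-0.029,-0.018],0,0],[[0.018,-0.029,-0.021],0,0],[[0.018,-0.029,-0.023],0,0],[[0.018,-0.029,-0.023],0,0],[[0.018,-0.029,-0.023],0,0]]'

```text
clock: 3.85
position: [0.5742, -0.0575, 0.0664]
eef_rot: [3.142, 0.0, 3.006]
ft_force: [0.5, -0.9, 0.2]
gripper_width: -0.002
```

Call:
carry_out --series '[[[0,0,-0.001],0,0],[[0,0,-0.002],0,0],[[0,0,-0.002],0,0],[[0,0,-0.002],0,0],[[0,0,-0.002],0,0],[[0,0,-0.002],0,0],[[0,0,-0.002],0,0],[[0,0,-0.002],0,0]]'

```text
clock: 4.65
position: [0.5741, -0.0577, 0.0643]
eef_rot: [3.142, -0.0, 3.006]
ft_force: [0.2, -0.7, 0.1]
gripper_width: 0.001
```

Call:
carry_out --series '[[[0,0,-0.001],0,0],[[0,0,-0.002],0,0],[[0,0,-0.002],0,0],[[0,0,-0.003],0,0],[[0,0,-0.003],0,0],[[0,0,-0.003],0,0],[[0,0,-0.003],0,0],[[0,0,-0.003],0,0]]'

```text
clock: 5.45
position: [0.5742, -0.0577, 0.0613]
eef_rot: [-3.142, 0.0, 3.006]
ft_force: [-0.7, 0.5, 0.4]
gripper_width: 0.0
```

Call:
carry_out --series '[[[0,0,-0.001],0,0],[[0,0,-0.002],0,0],[[0,0,-0.002],0,0],[[0,0,-0.003],0,0],[[0,0,-0.003],0,0],[[0,0,-0.003],0,0],[[0,0,-0.003],0,0],[[0,0,-0.003],0,0]]'

```text
clock: 6.25
position: [0.5742, -0.0578, 0.0583]
eef_rot: [-3.142, 0.0, 3.006]
ft_force: [0.7, 0.3, -0.3]
gripper_width: -0.001
```

Run:
```python
from h import *
for i in range(4):
    s=sensors.read_state(); print(s["clock"],s["ft_force"],s["moment"],s["position"])
    d=imaging.get_image("wrist")
cv2.imwrite("pics/w1.png",d["frame"][:,:,::-1])
d=imaging.get_image("scene"); f=d["frame"][150:350,100:360]; cv2.imwrite("pics/s1.png",cv2.resize(f,None,fx=3,fy=3)[:,:,::-1])
```

```text
6.25 [ 0.65089093  0.25300643 -0.26252635] [-0.01183876  0.04470685 -0.01012252] [ 0.57417107 -0.05775212  0.05833411]
6.3 [-0.068931   -0.0580377  -0.66050965] [-0.02088657 -0.06921087  0.04549543] [ 0.57414747 -0.05773606  0.05829946]
6.35 [-0.34832811  0.77428663 -0.4891566 ] [-0.02498866 -0.01090642  0.02724997] [ 0.57417024 -0.05772012  0.05833923]
6.4 [ 0.04801179  0.791153   -0.20855895] [-0.02724391 -0.00381016 -0.02117959] [ 0.57414063 -0.05773831  0.05830834]
```

View pics/w1.png

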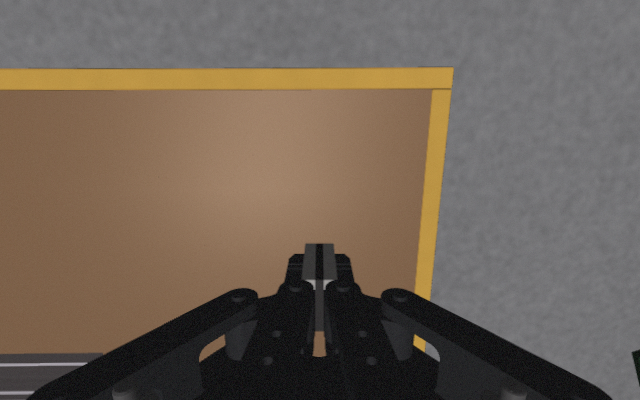

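View pics/s1.png

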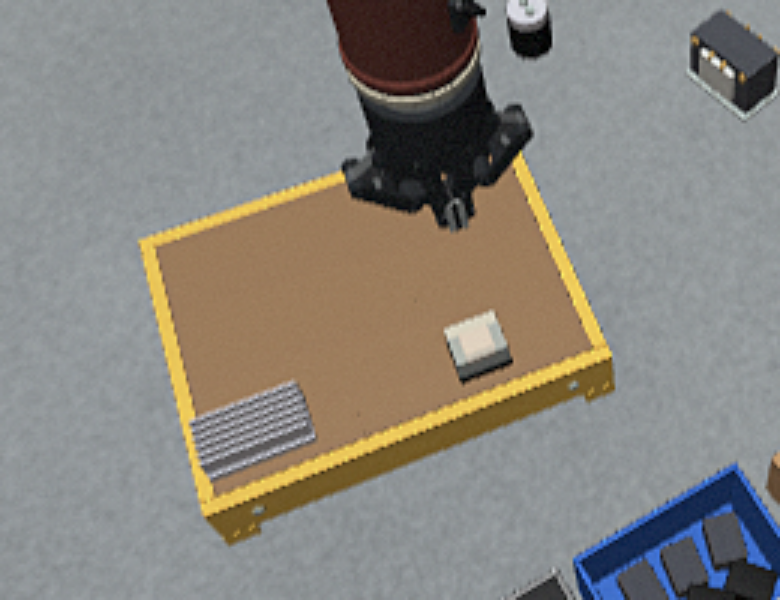

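Run:
```python
from h import *
p=sensors.read_state()["position"]; print(p)
for n in("scene","wrist","top"):
    d=imaging.get_image(n)
    print(n,proj(d,[p+[0,0,z] for z in (-.008,0,.011,.03)]).round(1).tolist())
d=imaging.get_image("scene"); f=d["frame"][180:260,210:290]; cv2.imwrite("pics/s2.png",cv2.resize(f,None,fx=7,fy=7)[:,:,::-1])
# contact shadow etc. corners check of deck
R=lambda a:np.array([[np.cos(a),-np.sin(a)],[np.sin(a),np.cos(a)]])
c=np.array([(x,y) for x in(-.11,.11) for y in(-.14,.14)])@R(np.radians(-7.7)).T+[.584,-.135]
for z in (.06,.0): print(z,proj(d,np.c_[c,np.full(4,z)]).round(1).tolist())
```

```text
[ 0.57417744 -0.05774022  0.05832269]
scene [[254.0, 230.5], [253.5, 228.6], [252.9, 226.0], [251.7, 221.5]]
wrist [[319.0, 235.2], [319.0, 240.5], [319.0, 248.5], [318.9, 265.0]]
top [[383.8, 200.9], [384.3, 200.7], [385.0, 200.3], [386.3, 199.7]]
0.06 [[145.5, 229.1], [267.9, 187.6], [166.8, 321.6], [303.6, 268.2]]
0.0 [[154.4, 242.3], [270.4, 202.0], [175.6, 331.2], [304.5, 280.0]]
```

View pics/s2.png

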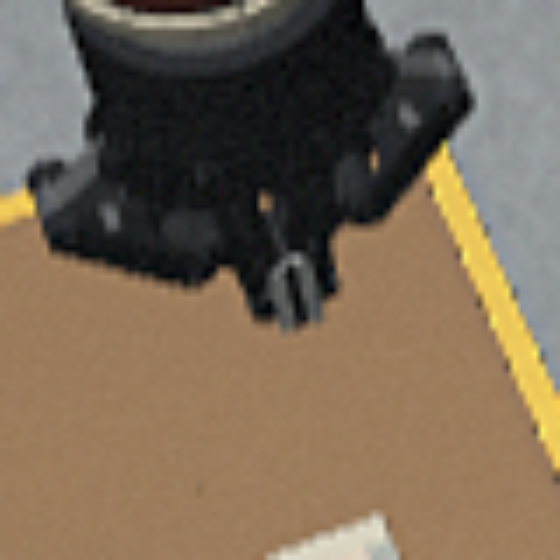

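Call:
carry_out --series '[[[0,0,-0.001],0,0],[[0,0,-0.002],0,0],[[0,0,-0.003],0,0],[[0,0,-0.003],0,0],[[0,0,-0.003],0,0],[[0,0,-0.003],0,0],[[0,0,-0.003],0,0],[[0,0,-0.003],0,0]]'

```text
clock: 7.5
position: [0.5742, -0.0577, 0.0554]
eef_rot: [-3.142, 0.0, 3.006]
ft_force: [0.4, -0.4, 0.7]
gripper_width: -0.0
```

Call:
carry_out --series '[[[0,0,-0.001],0,0],[[0,0,-0.002],0,0],[[0,0,-0.002],0,0],[[0,0,-0.002],0,0],[[0,0,-0.002],0,0],[[0,0,-0.002],0,0],[[0,0,-0.002],0,0],[[0,0,-0.002],0,0]]'

```text
clock: 8.3
position: [0.5742, -0.0577, 0.0533]
eef_rot: [3.142, 0.0, 3.006]
ft_force: [-0.3, -0.5, -0.3]
gripper_width: -0.004
```

Run:
```python
from h import *
F=[]
for i in range(5):
    s=sensors.read_state(); F.append(np.r_[s["ft_force"],s["effort"][1:3]]); 
    d=imaging.get_image("scene")
print(np.mean(F,0),s["position"])
f=d["frame"][180:260,210:290]; cv2.imwrite("pics/s3.png",cv2.resize(f,None,fx=7,fy=7)[:,:,::-1])
```

```text
[  0.14741714  -0.13274381  -0.32884123 -46.91639185 -34.13689184] [ 0.57414581 -0.05773493  0.05330379]
```

View pics/s3.png

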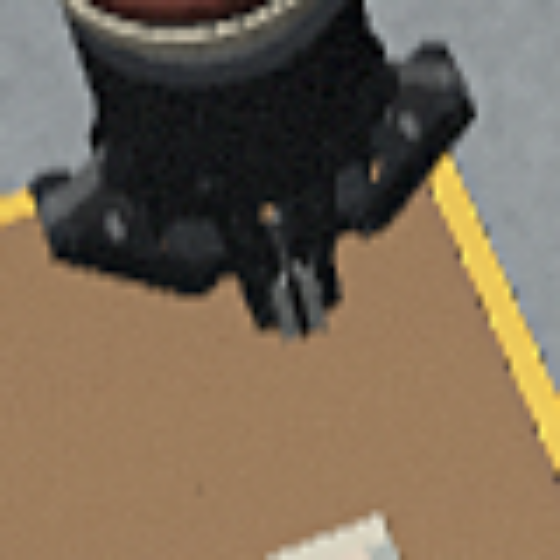

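Call:
carry_out --series '[[[0,0,-0.001],0,0],[[0,0,-0.002],0,0],[[0,0,-0.002],0,0],[[0,0,-0.002],0,0],[[0,0,-0.002],0,0],[[0,0,-0.002],0,0],[[0,0,-0.002],0,0],[[0,0,-0.002],0,0]]'

```text
clock: 9.35
position: [0.5742, -0.0577, 0.0513]
eef_rot: [-3.142, 0.0, 3.006]
ft_force: [-0.0, -0.8, 0.1]
gripper_width: 0.002
```

Call:
carry_out --series '[[[0,0,-0.001],0,0],[[0,0,-0.002],0,0],[[0,0,-0.002],0,0],[[0,0,-0.002],0,0],[[0,0,-0.002],0,0],[[0,0,-0.002],0,0],[[0,0,-0.002],0,0],[[0,0,-0.002],0,0]]'

```text
clock: 10.15
position: [0.5741, -0.0577, 0.0493]
eef_rot: [3.142, 0.0, 3.006]
ft_force: [1.2, -0.7, 0.5]
gripper_width: 0.002
```

Run:
```python
from h import *
s=sensors.read_state(); p=s["position"]; print(s["effort"],p,s["ft_force"])
d=imaging.get_image("wrist"); f=d["frame"][200:380,240:400]; 
print(proj(d,[p+[0,0,z] for z in (-.008,0,.011)]).round(1).tolist())
a=cv2.resize(f,None,fx=3,fy=3,interpolation=cv2.INTER_CUBIC)
d=imaging.get_image("scene"); f=d["frame"][180:260,210:290]; print(proj(d,[p+[0,0,z] for z in (-.008,0,.011)]).round(1).tolist())
b=np.zeros((540,300,3),np.uint8);b=cv2.resize(f[20:70,15:60],(486,540),interpolation=cv2.INTER_CUBIC)
o=np.hstack([a,b])[:,:,::-1]; o=cv2.convertScaleAbs(o,alpha=1.6,beta=20); cv2.imwrite("pics/w2.png",cv2.resize(o,None,fx=.8,fy=.8))
```

```text
[-5.36843600e-04 -4.70125043e+01 -3.39758992e+01 -2.84915268e-04
  2.93721560e-04 -2.66862594e-05] [ 0.57414049 -0.05770886  0.04930736] [ 1.1977776  -0.66426037  0.46596975]
[[319.0, 235.1], [319.0, 240.4], [319.0, 248.4]]
[[254.5, 232.5], [254.1, 230.7], [253.4, 228.1]]
```

View pics/w2.png

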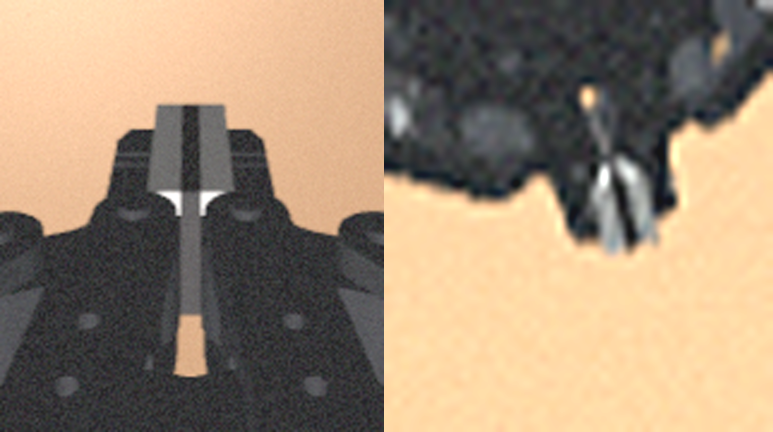

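Call:
carry_out --series '[[[0,0,-0.001],0,0],[[0,0,-0.002],0,0],[[0,0,-0.003],0,0],[[0,0,-0.003],0,0],[[0,0,-0.003],0,0],[[0,0,-0.003],0,0],[[0,0,-0.003],0,0],[[0,0,-0.003],0,0]]'

```text
clock: 11.05
position: [0.5742, -0.0577, 0.0463]
eef_rot: [3.142, 0.0, 3.006]
ft_force: [-0.3, -0.0, -0.2]
gripper_width: 0.005
```

Call:
carry_out --series '[[[0,0,-0.001],0,0],[[0,0,-0.002],0,0],[[0,0,-0.003],0,0],[[0,0,-0.003],0,0],[[0,0,-0.003],0,0],[[0,0,-0.003],0,0],[[0,0,-0.003],0,0],[[0,0,-0.003],0,0]]'

```text
clock: 11.85
position: [0.5742, -0.0577, 0.0433]
eef_rot: [-3.142, 0.0, 3.006]
ft_force: [0.2, -0.1, -0.3]
gripper_width: -0.001
```

Run:
```python
from h import *
s=sensors.read_state(); p=s["position"]; print(s["effort"],p,s["ft_force"])
d=imaging.get_image("scene"); f=d["frame"][140:300,140:320]; cv2.imwrite("pics/s4.png",cv2.resize(cv2.convertScaleAbs(f,alpha=1.5,beta=20),None,fx=4,fy=3.7,interpolation=cv2.INTER_CUBIC)[:,:,::-1])
```

```text
[-5.57731237e-04 -4.71568394e+01 -3.37280416e+01 -3.41227278e-04
  3.33371781e-04 -5.18011532e-06] [ 0.57417342 -0.05773585  0.04334229] [ 0.16400518 -0.05398904 -0.31429068]
```

View pics/s4.png

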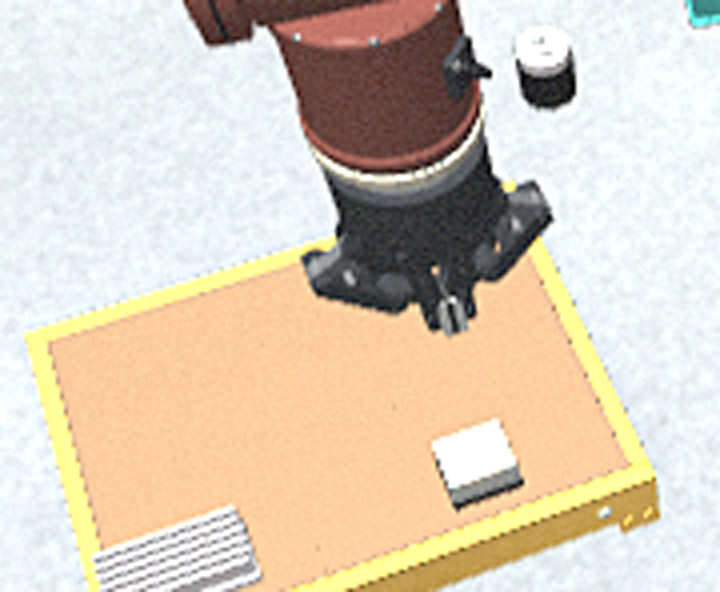

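Run:
```python
from h import *
d=imaging.get_image("wrist"); cv2.imwrite("pics/w3.png",d["frame"][:,:,::-1])
print(d["T"].round(4).tolist())
R=lambda a:np.array([[np.cos(a),-np.sin(a)],[np.sin(a),np.cos(a)]])
c=np.array([(-.11,.14),(-.10,.13),(-.1,0),(-.11,0),(0,.14),(0,.13)])@R(np.radians(-7.7)).T+[.584,-.135]
print(proj(d,np.c_[c,np.full(6,.06)]).round(1).tolist())
```

```text
[[0.1357, -0.952, -0.2743, 0.5043], [0.9908, 0.1301, 0.0384, -0.048], [-0.0008, -0.277, 0.9609, 0.2121], [0.0, 0.0, 0.0, 1.0]]
[[466.9, 63.9], [441.5, 88.3], [149.8, 88.7], [146.3, 64.4], [440.8, 287.6], [421.9, 287.6]]
```

View pics/w3.png

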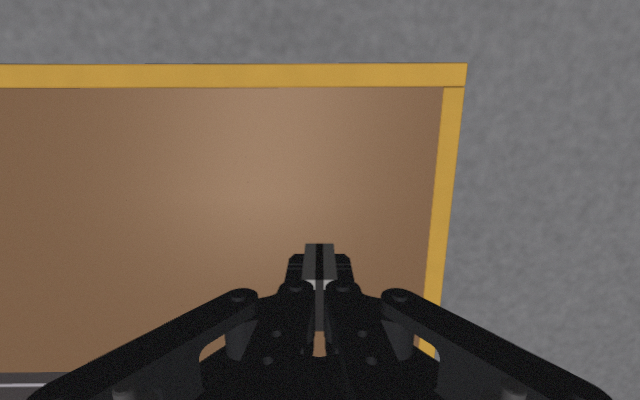

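Call:
carry_out --series '[[[0,0,-0.001],0,0],[[0,0,-0.002],0,0],[[0,0,-0.003],0,0],[[0,0,-0.003],0,0],[[0,0,-0.003],0,0],[[0,0,-0.003],0,0],[[0,0,-0.003],0,0],[[0,0,-0.003],0,0]]'

```text
clock: 12.75
position: [0.5742, -0.0577, 0.0403]
eef_rot: [-3.142, 0.0, 3.006]
ft_force: [0.7, -0.2, 0.0]
gripper_width: -0.001
```

Call:
carry_out --series '[[[0,0,-0.001],0,0],[[0,0,-0.002],0,0],[[0,0,-0.003],0,0],[[0,0,-0.003],0,0],[[0,0,-0.003],0,0],[[0,0,-0.003],0,0],[[0,0,-0.003],0,0],[[0,0,-0.003],0,0]]'

```text
clock: 13.55
position: [0.5742, -0.0578, 0.0373]
eef_rot: [3.142, 0.0, 3.006]
ft_force: [1.1, 0.1, -1.2]
gripper_width: 0.0
```

Call:
carry_out --series '[[[0,0,-0.001],0,0],[[0,0,-0.002],0,0],[[0,0,-0.003],0,0],[[0,0,-0.003],0,0],[[0,0,-0.003],0,0],[[0,0,-0.003],0,0],[[0,0,-0.003],0,0],[[0,0,-0.003],0,0]]'

```text
clock: 14.35
position: [0.5742, -0.0577, 0.0343]
eef_rot: [-3.142, 0.0, 3.006]
ft_force: [-0.5, -0.4, -0.1]
gripper_width: 0.003
```

Run:
```python
from h import *
F=[]
for i in range(4):
    s=sensors.read_state(); F.append(np.r_[s["ft_force"],s["effort"][1:3]]); 
    d=imaging.get_image(["scene","wrist","top","scene"][i])
    if i==1: w=d
    if i==2: t=d
print(np.mean(F,0).round(2),s["position"])
f=d["frame"][190:250,220:290]; a=cv2.resize(f,None,fx=8,fy=8,interpolation=cv2.INTER_CUBIC)
b=cv2.resize(t["frame"][130:260,345:490],(300,480))
o=np.hstack([a,b])[:,:,::-1]; print(o.shape); cv2.imwrite("pics/s5.png",cv2.resize(cv2.convertScaleAbs(o,alpha=1.5,beta=20),None,fx=.9,fy=.9))
```

```text
[-4.000e-02  5.000e-02  8.000e-02 -4.739e+01 -3.336e+01] [ 0.57415418 -0.05772442  0.03429636]
(480, 860, 3)
```

View pics/s5.png

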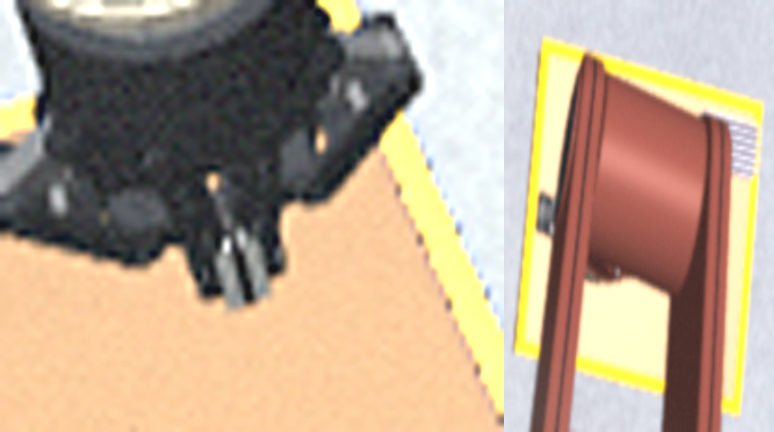

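Call:
carry_out --series '[[[0,0,-0.001],0,0],[[0,0,-0.002],0,0],[[0,0,-0.003],0,0],[[0,0,-0.003],0,0],[[0,0,-0.003],0,0],[[0,0,-0.003],0,0],[[0,0,-0.003],0,0],[[0,0,-0.003],0,0]]'

```text
clock: 15.35
position: [0.5743, -0.0577, 0.0314]
eef_rot: [-3.142, 0.0, 3.006]
ft_force: [0.4, 0.2, 1.6]
gripper_width: -0.001
```

Run:
```python
from h import *
s=sensors.read_state(); p=s["position"];
for n in("scene","wrist"):
    d=imaging.get_image(n)
    for x in (-.011,0,.011): print(n,x,proj(d,[p+[x,0,z] for z in (-.008,0,.01,.02,.03,.04)]).round(1)[:,1].tolist())
print([k for k in dir(robot) if k[0]!='_'],[k for k in dir(sensors) if k[0]!='_'])
```

```text
scene -0.011 [232.8, 231.0, 228.8, 226.5, 224.2, 221.8]
scene 0 [236.5, 234.7, 232.5, 230.2, 227.9, 225.6]
scene 0.011 [240.2, 238.5, 236.3, 234.0, 231.7, 229.4]
wrist -0.011 [217.5, 222.1, 228.5, 235.6, 243.6, 252.8]
wrist 0 [235.1, 240.3, 247.6, 255.7, 264.8, 275.2]
wrist 0.011 [252.1, 258.0, 266.1, 275.1, 285.3, 296.7]
['PlanningError', 'hand_in', 'tip_reach'] ['read_state']
```

Call:
carry_out --series '[[[0,0,-0.001],0,0],[[0,0,-0.002],0,0],[[0,0,-0.003],0,0],[[0,0,-0.003],0,0],[[0,0,-0.003],0,0],[[0,0,-0.003],0,0],[[0,0,-0.003],0,0],[[0,0,-0.003],0,0]]'

```text
clock: 16.25
position: [0.5743, -0.0578, 0.0286]
eef_rot: [-3.142, 0.0, 3.006]
ft_force: [-0.3, 0.2, 5.0]
gripper_width: -0.0
```

Call:
carry_out --series '[[[0,0,0.012],0,0],[[-0.0034,-0.0248,0.012],0,0],[[-0.0034,-0.0248,0.008],0,0],[[-0.0034,-0.0248,0.004],0,0],[[-0.0034,-0.0248,0.002],0,0],[[-0.0034,-0.0248,0.002],0,0],[[-0.0034,-0.0248,0.002],0,0],[[-0.0034,-0.0248,0.002],0,0]]'

```text
clock: 17.05
position: [0.5708, -0.0831, 0.0322]
eef_rot: [-3.14, -0.0, 3.007]
ft_force: [-6.1, -3.1, 16.8]
gripper_width: 0.0
```

Call:
carry_out --series '[[[0,0,0.01],0,0],[[-0.0034,-0.0248,0.01],0,0],[[-0.0034,-0.0248,0.006],0,0],[[-0.0034,-0.0248,0.002],0,0],[[-0.0034,-0.0248,0],0,0],[[-0.0034,-0.0248,0],0,0],[[-0.0034,-0.0248,0],0,0],[[-0.0034,-0.0248,0],0,0]]'

```text
clock: 17.85
position: [0.5673, -0.1073, 0.0321]
eef_rot: [-3.14, -0.001, 3.007]
ft_force: [-7.4, -3.1, 17.7]
gripper_width: 0.004
```

Call:
carry_out --series '[[[0,0,0.01],0,0],[[-0.0034,-0.0248,0.01],0,0],[[-0.0034,-0.0248,0.006],0,0],[[-0.0034,-0.0248,0.002],0,0],[[-0.0034,-0.0248,0],0,0],[[-0.0034,-0.0248,0],0,0],[[-0.0034,-0.0248,0],0,0],[[-0.0034,-0.0248,0],0,0]]'

```text
clock: 18.65
position: [0.5637, -0.1315, 0.0302]
eef_rot: [3.141, -0.001, 3.006]
ft_force: [-1.8, 0.0, 4.0]
gripper_width: -0.001
```

Call:
carry_out --series '[[[0,0,0.01],0,0],[[-0.0034,-0.0248,0.01],0,0],[[-0.0034,-0.0248,0.006],0,0],[[-0.0034,-0.0248,0.002],0,0],[[-0.0034,-0.0248,0],0,0],[[-0.0034,-0.0248,0],0,0],[[-0.0034,-0.0248,0],0,0],[[-0.0034,-0.0248,0],0,0]]'

```text
clock: 19.45
position: [0.5606, -0.1567, 0.0305]
eef_rot: [-3.141, -0.0, 3.006]
ft_force: [-0.6, -1.3, 2.3]
gripper_width: 0.001
```

Call:
carry_out --series '[[[0,0,0.01],0,0],[[0.0054,0.0396,0.01],0,0],[[0.0054,0.0396,0.006],0,0],[[0.0054,0.0396,0.002],0,0],[[0.0054,0.0396,0],0,0],[[0.0054,0.0396,0],0,0],[[0.0054,0.0396,0],0,0],[[0.0054,0.0396,0],0,0]]'

```text
clock: 20.25
position: [0.5667, -0.1172, 0.0321]
eef_rot: [3.14, 0.001, 3.005]
ft_force: [-2.2, 5.0, 11.4]
gripper_width: -0.0
```

Call:
carry_out --series '[[[0,0,0.01],0,0],[[0.006,0.0446,0.01],0,0],[[0.006,0.0446,0.006],0,0],[[0.006,0.0446,0.002],0,0],[[0.006,0.0446,0],0,0],[[0.006,0.0446,0],0,0],[[0.006,0.0446,0],0,0],[[0.006,0.0446,0],0,0]]'

```text
clock: 21.05
position: [0.572, -0.0728, 0.0312]
eef_rot: [3.14, -0.0, 3.005]
ft_force: [-2.9, 5.7, 9.9]
gripper_width: 0.003
```

Call:
carry_out --series '[[[0,0,0.04],0,0],[[0,0.01,0.08],0,0],[[-0.008,0.05,0.1],0,0.085],[[-0.016,0.095,0.1],7,0.085],[[-0.024,0.14,0.1],14,0.085],[[-0.032,0.185,0.1],21,0.085],[[-0.041,0.23,0.1],21,0.085],[[-0.05,0.275,0.1],21,0.085]]'

```text
clock: 21.85
position: [0.5216, 0.2025, 0.1299]
eef_rot: [-3.141, -0.001, -2.912]
ft_force: [0.7, -0.4, -0.1]
gripper_width: 0.99
```

Run:
```python
from h import *
print(sensors.read_state()["position"],sensors.read_state()["eef_rot"])
for n in ("wrist","scene"):
    d=imaging.get_image(n); cv2.imwrite(f"pics/{n}6.png",d["frame"][:,:,::-1])
    for o in imaging.outline_of("transformer_centre",n)[:2]: print(n,o["conf"],o["bbox"],rect(o["region"],d,.056 if n=="wrist" else .05))
```

```text
[0.52161267 0.20251034 0.12990134] [-3.14101850e+00 -5.35736710e-04 -2.91202868e+00]
wrist 0.69 [346.5, 0.0, 118.6, 92.1] (0.39140997314453124, 0.23390089416503906, (64.84225463867188, 52.00598907470703), 69.302734375)
wrist 0.65 [303.7, 150.5, 56.5, 96.2] (0.517527587890625, 0.21070896911621093, (74.06788635253906, 44.802406311035156), 13.117203712463379)
scene 0.84 [327.7, 155.0, 30.4, 34.4] (0.5370631713867188, 0.19815670776367186, (93.87383270263672, 67.96878814697266), 10.467093467712402)
scene 0.75 [307.4, 120.9, 30.1, 24.5] (0.39751678466796875, 0.20172183227539062, (33.46910095214844, 83.98594665527344), 72.87773895263672)
```

View pics/wrist6.png

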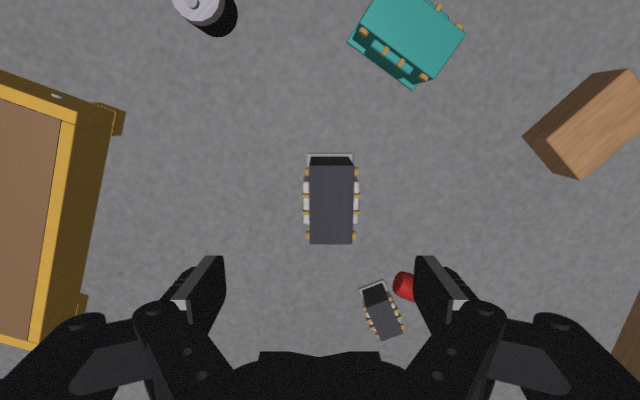

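Run:
```python
from h import *
d=imaging.get_image("wrist")
q=[(309,166),(353,166),(353.5,244),(309.5,244)]
w=np.array([onz(d,p,.056) for p in q]); print(w,w.mean(0)); e=w[2]-w[1]; print(np.linalg.norm(e),np.degrees(np.arctan2(*e[::-1])), np.linalg.norm(w[1]-w[0]))
e=w[3]-w[0];print(np.degrees(np.arctan2(*e[::-1])))
s=sensors.read_state();y=s["eef_rot"][2]-np.pi/2; print(np.degrees(y)%180,s["position"])
```

```text
[[0.49415413 0.1876615 ]
 [0.48645618 0.22021391]
 [0.54823447 0.23714961]
 [0.55650906 0.20225006]] [0.52133846 0.21181877]
0.06405759278459469 15.33025682177915 0.03345022580332131
13.168068873409887
103.23342350822747 [0.52202807 0.20115422 0.12980974]
```

Call:
carry_out --series '[[[-0.001,0.01,0],0,0.085],[[-0.001,0.01,-0.03],0,0.085],[[-0.001,0.01,-0.06],0,0.085],[[-0.001,0.01,-0.09],0,0.085],[[-0.001,0.01,-0.11],0,0.085],[[-0.001,0.01,-0.12],0,0.085],[[-0.001,0.01,-0.13],0,0.085],[[-0.001,0.01,-0.13],0,0.085]]'

```text
clock: 22.9
position: [0.5207, 0.2117, -0.0005]
eef_rot: [-3.142, -0.001, -2.912]
ft_force: [-1.0, -0.8, 0.3]
gripper_width: 0.997
```

Run:
```python
from h import *
print(sensors.read_state()["position"],sensors.read_state()["ft_force"])
d=imaging.get_image("wrist"); a=cv2.resize(d["frame"],(400,250))
d=imaging.get_image("scene"); b=cv2.resize(d["frame"][110:210,270:430],(400,250),interpolation=cv2.INTER_CUBIC)
cv2.imwrite("pics/g1.png",np.vstack([cv2.resize(a,None,fx=1.2,fy=1.2),cv2.resize(b,None,fx=1.2,fy=1.2)])[:,:,::-1])
```

```text
[ 5.20661193e-01  2.11674540e-01 -4.91939180e-04] [-1.00281293 -0.81397025  0.34251748]
```

View pics/g1.png

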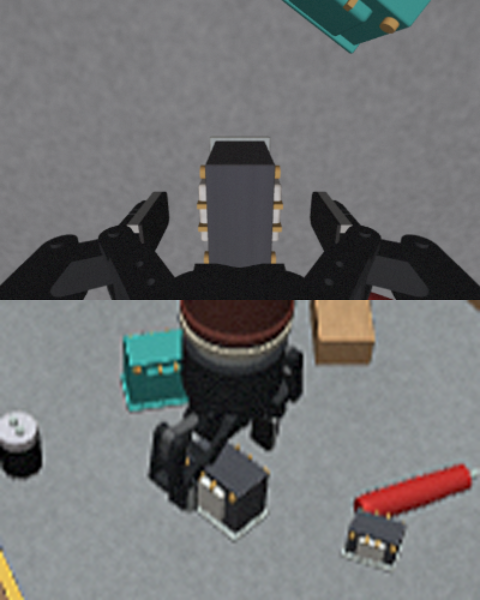

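Call:
carry_out --series '[[[0,0,-0.008],0,0.085],[[0,0,-0.016],0,0.085],[[0,0,-0.02],0,0.085],[[0,0,-0.02],0,0.085],[[0,0,-0.02],0,0.03],[[0,0,-0.02],0,0.03],[[0,0,-0.02],0,0.03],[[0,0,-0.02],0,0.03]]' --grip_force 60

```text
clock: 23.8
position: [0.5215, 0.2122, -0.0192]
eef_rot: [-3.141, 0.001, -2.911]
ft_force: [0.3, -1.5, 1.9]
gripper_width: 0.531
```

Call:
carry_out --series '[[[0,0,0],0,0.03],[[0,0,0],0,0.03],[[0,0,0.005],0,0.03],[[0,0,0.015],0,0.03],[[0,0,0.03],0,0.03],[[0,0,0.04],0,0.03],[[0,0,0.04],0,0.03],[[0,0,0.04],0,0.03]]'

```text
clock: 24.6
position: [0.5213, 0.2124, 0.0209]
eef_rot: [3.142, 0.001, -2.911]
ft_force: [0.4, 0.2, -8.4]
gripper_width: 0.53
```

Run:
```python
from h import *
print(sensors.read_state()["position"],sensors.read_state()["ft_force"],sensors.read_state()["moment"])
d=imaging.get_image("wrist"); a=cv2.resize(d["frame"],(400,250))
d=imaging.get_image("scene"); b=cv2.resize(d["frame"][110:210,270:430],(400,250),interpolation=cv2.INTER_CUBIC)
cv2.imwrite("pics/g2.png",np.vstack([cv2.resize(a,None,fx=1.2,fy=1.2),cv2.resize(b,None,fx=1.2,fy=1.2)])[:,:,::-1])
```

```text
[0.5213018  0.21241001 0.02091517] [ 0.3556508   0.1990213  -8.35318666] [-0.00529682  0.02272502  0.0035504 ]
```

View pics/g2.png

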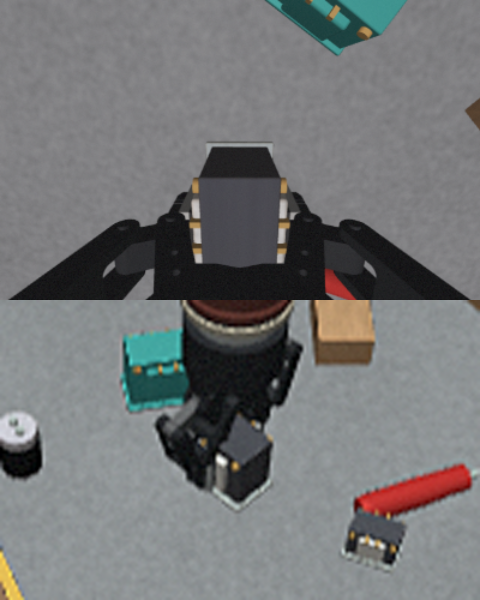

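Call:
carry_out --series '[[[0,0,0.03],0,0.03],[[0,-0.01,0.07],0,0.03],[[0.006,-0.04,0.1],-4,0.03],[[0.012,-0.075,0.12],-8,0.03],[[0.018,-0.11,0.12],-12,0.03],[[0.024,-0.145,0.12],-16,0.03],[[0.03,-0.18,0.12],-20,0.03],[[0.036,-0.215,0.12],-21,0.03]]'

```text
clock: 25.5
position: [0.5563, -0.004, 0.1394]
eef_rot: [3.141, -0.002, 3.004]
ft_force: [0.5, 0.9, -8.1]
gripper_width: 0.535
```

Call:
carry_out --series '[[[0.006,-0.035,0],0,0.03],[[0.012,-0.065,0],0,0.03],[[0.016,-0.085,0],0,0.03],[[0.017,-0.094,0],0,0.03],[[0.017,-0.094,0],0,0.03],[[0.017,-0.094,-0.02],0,0.03],[[0.017,-0.094,-0.04],0,0.03],[[0.017,-0.094,-0.06],0,0.03]]'

```text
clock: 26.3
position: [0.5735, -0.095, 0.0794]
eef_rot: [3.141, -0.001, 3.007]
ft_force: [0.6, 0.0, -9.5]
gripper_width: 0.528
```

Run:
```python
from h import *
s=sensors.read_state();print(s["position"],s["eef_rot"],s["ft_force"],s["moment"])
d=imaging.get_image("wrist"); a=cv2.resize(d["frame"],(480,300))
d=imaging.get_image("scene"); b=cv2.resize(d["frame"][150:310,140:320],(480,300),interpolation=cv2.INTER_CUBIC)
cv2.imwrite("pics/g3.png",np.vstack([a,b])[:,:,::-1])
```

```text
[ 0.5735398  -0.09504587  0.07936238] [ 3.14076742e+00 -6.33851139e-04  3.00719051e+00] [ 0.59088713  0.03496839 -9.528852  ] [-0.00952937  0.00864029  0.00897452]
```

View pics/g3.png

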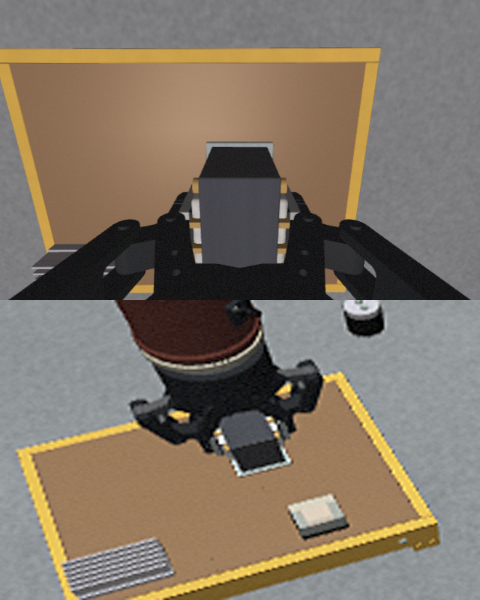

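Call:
carry_out --series '[[[0,-0.001,-0.01],0,0.03],[[0,-0.001,-0.02],0,0.03],[[0,-0.001,-0.028],0,0.03],[[0,-0.001,-0.033],0,0.03],[[0,-0.001,-0.036],0,0.03],[[0,-0.001,-0.037],0,0.03],[[0,-0.001,-0.037],0,0.03],[[0,-0.001,-0.037],0,0.03]]'

```text
clock: 27.2
position: [0.5743, -0.0979, 0.0437]
eef_rot: [-3.141, 0.001, 3.006]
ft_force: [0.2, -0.6, -8.8]
gripper_width: 0.533
```

Call:
carry_out --series '[[[0,0,-0.0005],0,0.03],[[0,0,-0.001],0,0.03],[[0,0,-0.001],0,0.03],[[0,0,-0.001],0,0.03],[[0,0,-0.001],0,0.03],[[0,0,-0.001],0,0.03],[[0,0,-0.001],0,0.03],[[0,0,-0.001],0,0.03]]'

```text
clock: 28.0
position: [0.5739, -0.0977, 0.0423]
eef_rot: [-3.142, -0.0, 3.006]
ft_force: [-0.1, 0.3, -8.4]
gripper_width: 0.529
```

Call:
carry_out --series '[[[0,0.001,0],0,0.03],[[0,0.001,-0.0005],0,0.03],[[0,0.001,-0.001],0,0.03],[[0,0.001,-0.001],0,0.03],[[0,0.001,-0.001],0,0.03],[[0,0.001,-0.001],0,0.03],[[0,0.001,-0.001],0,0.03],[[0,0.001,-0.001],0,0.03]]'

```text
clock: 28.8
position: [0.574, -0.0967, 0.0413]
eef_rot: [-3.142, 0.0, 3.006]
ft_force: [-0.1, 0.8, -9.2]
gripper_width: 0.528
```

Call:
carry_out --series '[[[0,0,-0.0005],0,0.03],[[0,0,-0.001],0,0.03],[[0,0,-0.001],0,0.03],[[0,0,-0.001],0,0.03],[[0,0,-0.001],0,0.03],[[0,0,-0.001],0,0.03],[[0,0,-0.001],0,0.03],[[0,0,-0.001],0,0.03]]'

```text
clock: 29.6
position: [0.574, -0.0968, 0.0404]
eef_rot: [-3.142, 0.0, 3.006]
ft_force: [-0.2, -0.1, -6.8]
gripper_width: 0.532
```

Contact is starting: the tool's load fell from about 9 N to 6.8 N. I'll lower another 0.5 mm at a time.

Call:
carry_out --series '[[[0,0,-0.0005],0,0.03],[[0,0,-0.0005],0,0.03],[[0,0,-0.0005],0,0.03],[[0,0,-0.0005],0,0.03],[[0,0,-0.0005],0,0.03],[[0,0,-0.0005],0,0.03],[[0,0,-0.0005],0,0.03],[[0,0,-0.0005],0,0.03]]'

```text
clock: 30.4
position: [0.574, -0.0968, 0.0399]
eef_rot: [-3.142, 0.0, 3.006]
ft_force: [-2.2, 0.4, -1.1]
gripper_width: 0.532
```

Call:
carry_out --series '[[[0,0,-0.0005],0,0.03],[[0,0,-0.0005],0,0.03],[[0,0,-0.0005],0,0.03],[[0,0,-0.0005],0,0.03],[[0,0,-0.0005],0,0.03],[[0,0,-0.0005],0,0.03],[[0,0,-0.0005],0,0.03],[[0,0,-0.0005],0,0.03]]'

```text
clock: 31.2
position: [0.5741, -0.0968, 0.0395]
eef_rot: [-3.142, 0.0, 3.006]
ft_force: [-4.9, 1.3, 4.9]
gripper_width: 0.53
```

Call:
carry_out --series '[[[0,0,0.0005],0,0.03],[[0,0,0.0005],0,0.03],[[0,0,0.0005],0,0.05],[[0,0,0.0005],0,0.06],[[0,0,0.0005],0,0.075],[[0,0,0.0005],0,0.085],[[0,0,0.0005],0,0.085],[[0,0,0.0005],0,0.085]]'

```text
clock: 32.0
position: [0.574, -0.0967, 0.0398]
eef_rot: [-3.142, 0.0, 3.006]
ft_force: [0.5, 0.6, -0.3]
gripper_width: 0.995
```

Call:
carry_out --series '[[[0,0,0.005],0,0.085],[[0,0,0.02],0,0.085],[[0,0,0.05],0,0.085],[[0,0,0.08],0,0.085],[[0,0,0.12],0,0.085],[[-0.03,0.01,0.15],0,0.085],[[-0.06,0.03,0.16],0,0.085],[[-0.09,0.05,0.16],0,0.085]]'

```text
clock: 32.8
position: [0.4848, -0.0469, 0.2039]
eef_rot: [-3.141, 0.006, 3.005]
ft_force: [-0.0, -0.1, 0.4]
gripper_width: 0.993
```

Run:
```python
from h import *
s=sensors.read_state();print(s["position"],s["ft_force"],s["gripper_width"])
d=imaging.get_image("wrist"); a=cv2.resize(d["frame"],(480,300))
for o in imaging.outline_of("transformer_centre","wrist")[:2]: print(o["conf"],o["bbox"],rect(o["region"],d,.1))
d=imaging.get_image("scene"); b=cv2.resize(d["frame"][150:310,140:320],(480,300),interpolation=cv2.INTER_CUBIC)
cv2.imwrite("pics/g4.png",np.vstack([a,b])[:,:,::-1])
R=lambda a:np.array([[np.cos(a),-np.sin(a)],[np.sin(a),np.cos(a)]])
# predicted outline box corners, centre at deck (-.0147,.0365)
c=np.array([(sx*.035,sy*.019) for sx in(-1,1) for sy in(-1,1)])
c=(c+[-.0147,.0365])@R(np.radians(-7.7)).T+[.584,-.135]
for z in (.06,.114): print(z,proj(d,np.c_[c,np.full(4,z)]).round(1).tolist())
cv2.imwrite("pics/g5.png",cv2.resize(d["frame"][190:260,210:300],None,fx=8,fy=8,interpolation=cv2.INTER_CUBIC)[:,:,::-1])
```

```text
[ 0.48482602 -0.04688421  0.20394661] [-0.02522932 -0.08312509  0.4414468 ] 0.9931777608755672
0.94 [537.7, 1.1, 102.3, 75.0] (0.3912429504394531, 0.17731234741210938, (80.23204803466797, 48.56010055541992), 76.72284698486328)
0.75 [255.4, 237.8, 50.4, 96.1] (0.5699249267578125, -0.097446044921875, (49.938812255859375, 94.63687896728516), 82.18071746826172)
0.06 [[223.8, 226.4], [240.6, 220.5], [233.1, 253.1], [250.5, 246.7]]
0.114 [[218.9, 213.2], [236.6, 207.1], [228.5, 240.7], [246.9, 234.1]]
```

View pics/g4.png

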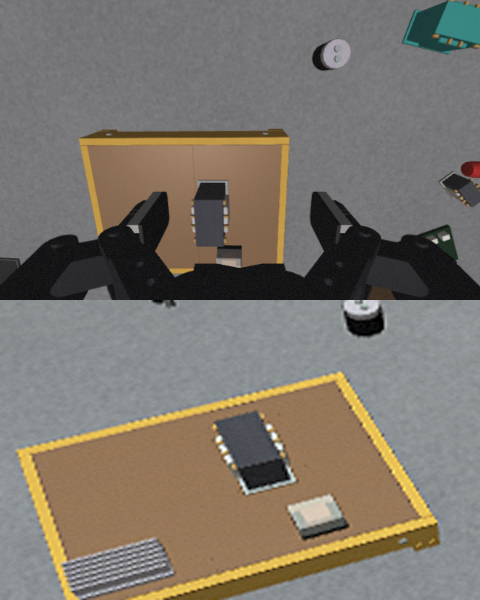

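View pics/g5.png

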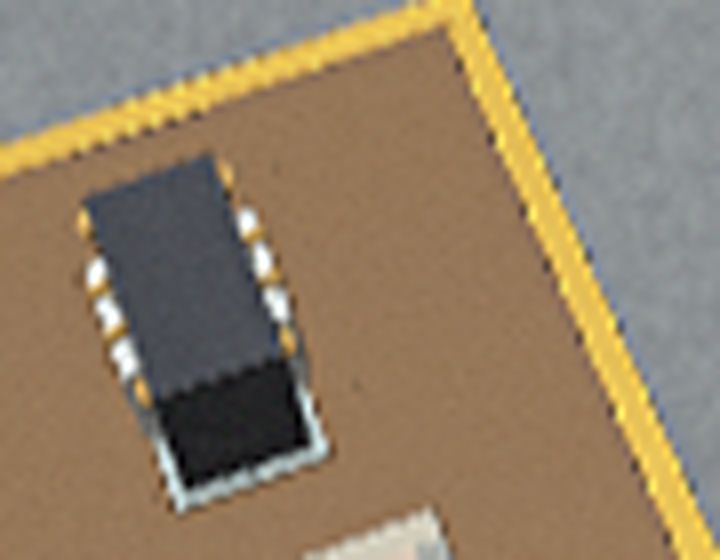

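Run:
```python
from h import *
d=imaging.get_image("wrist"); f=d["frame"][170:370,100:400]
cv2.imwrite("pics/g6.png",cv2.resize(cv2.convertScaleAbs(f,alpha=1.4),None,fx=2.6,fy=2.6,interpolation=cv2.INTER_CUBIC)[:,:,::-1])
R=lambda a:np.array([[np.cos(a),-np.sin(a)],[np.sin(a),np.cos(a)]])
for p in [(257,200),(257,240)]:
    print(p,(onz(d,p,.06)-[.584,-.135])@R(np.radians(-7.7)))
```

```text
(257, 200) [-0.09586598  0.01248515]
(257, 240) [-0.05268348  0.01014665]
```

View pics/g6.png

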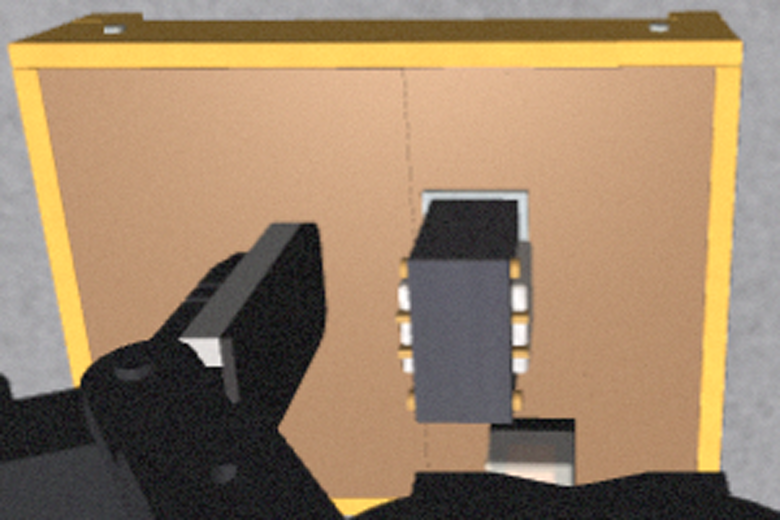

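Run:
```python
from h import *
s=sensors.read_state();print(s["clock"],s["ft_force"],abs(s["joint_velocities"]).max())
d=imaging.get_image("top")
for n,z in (("heatsink",.08),("relay",.08),("small_transformer",.03),("carton",.035),("capacitor",.054)):
  for o in imaging.outline_of(n,"top")[:1]: print(n,round(o["conf"],2),rect(o["region"],d,z)[:2])
print(robot.hand_in())
```

```text
33.0 [-0.22535668 -0.0783394   1.03645944] 0.03963068685416883
heatsink 0.87 (0.6404783935546875, -0.23638987731933594)
relay 0.69 (0.66213037109375, -0.08775737762451172)
small_transformer 0.74 (0.6235633544921875, 0.285740478515625)
carton 0.62 (0.41544744873046874, 0.40227105712890626)
capacitor 0.6 (0.40227532958984374, 0.08760528564453125)
the job is handed in; nothing more can be done
None
```

I found the hidden bar, set the large transformer on the board over it and let go. The job is handed in at about 33 s; it reports no verdict.

- **Finding the bar:** I pressed at seven places along the board. It was stiff (10–18 N) from deck y 15 to 60 mm and soft (2–5 N) at y 0, -25 and +75 mm. That puts the bar's middle at about y = +37 mm. The highest press I read was 18 N, and readings came only at the end of each move.
- **Placing:** I gripped the transformer by the coil (8–9 N on the wrist, so about 0.85 kg) and set it down at deck x about -15 mm, y about +36 mm. The board took its full weight within about 1 mm of first contact. I pressed about 5 N beyond the weight before easing off and letting go.
- **Last checks:**
    - The wrist force was near zero after release, and the gripper was well clear.
    - The pictures show the transformer upright, with its base where I predicted.
    - The heatsink, relay, small transformer, carton and capacitor are within 3 mm of where they were. I did not measure the circuit board or screwdriver again.
    - The sink and tilt come from the force readings and pictures; neither was measured directly after release.
- **Disagreement:** the stated fingertip reach (8 mm ahead of the TCP) was wrong. By touch, and roughly by the cameras, the shut fingertips stand about 27 mm behind the reported TCP. I used the touched value, and the slow first descent cost about 12 s.

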